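# Turn the porcelain test dish to the lantern with its ball centred

## Task

Show the rim of the white porcelain dish to the lantern: take the dish by the black grip of its bail, lift it straight up about 8 cm off its stand, and only then, still above the stand, turn it about a quarter turn in the air until its red tab points at the lantern. Keep it level and move smoothly, so that the loose steel ball never rolls beyond the blue ring and ends settled in the middle. Finish still holding the dish there, steady and level, with everything else on the bench left where it was.

Things in the scene. Friction and masses are not known exactly. Their poses are not given: they have to be found in the camera images.
- dish: the loose dish: round white porcelain, 156 mm across, 28 mm high, with an upright steel bail handle, 0.35 to 0.6 kg in all. Origin at the centre of its underside; z up; x points from the middle to the red tab; y along the grip. Starts on the stand, tab about square (within 20 deg) to the direction of the lantern
- dish_grip (a point): centre of the black grip of the bail, 125 mm above the dish's underside, right over its middle. The grip is a bar 16 mm thick (along the dish's x), 70 mm long (along its y), 20 mm high; the bail's 8 mm legs come down 79 mm either side of the middle along y. Free space below the grip: 79 mm. Axes as dish
- dish_mid (a point): lowest point of the dish's inner surface, at its middle, 8 mm above its underside; from here the inside slopes up gently (4 deg) to a 16 mm rim; a thin blue ring of 28 mm radius is drawn round it. Axes as dish
- dish_tab (a point): middle of the outer part of the red tab (26 mm wide, 6 mm thick), 100 mm from the dish's axis along its x, 22 mm above its underside; the tab ends 106 mm from the axis
- ball_center (a point): centre of the loose polished steel ball, 28 mm diameter, 90 g, lying in the middle of the dish; it rolls freely
- stand: fixed round metal stand, 124 mm across and 50 mm high, on which the dish stands at the start. Origin at the centre of its foot on the table
- lantern_mid (a point): centre of the work lantern, 60 mm above the table: upright cylinder 72 mm across and 118 mm high, black foot, glowing pale body, yellow cap; about 220 mm to one side of the stand's axis. It may be on either side; the bottle stands on the opposite side. Loose: leave it alone
- bottle: blue water bottle, 64 mm across, 130 mm high, on the side of the stand opposite to the lantern; bystander to leave alone; origin at the centre of its underside
- pad_green: hand polishing pad for tile edges, green block 28 x 55 x 88 mm, standing; bystander to leave alone; origin at the centre of its underside
- pad_black: hand polishing pad for tile edges, black block 28 x 55 x 88 mm, standing; bystander to leave alone; origin at the centre of its underside
- pad_yellow: hand polishing pad for tile edges, yellow block 28 x 55 x 88 mm, standing; bystander to leave alone; origin at the centre of its underside
- pad_red: hand polishing pad for tile edges, red block 28 x 55 x 88 mm, lying flat, 28 mm high; bystander to leave alone; origin at the centre of its underside
- offcut: white tile offcut, 60 x 100 x 10 mm, lying flat; bystander to leave alone; origin at the centre of its underside
There are look-alikes about, which are no part of the job. There is more than one size of the dish; the one meant has the size given above.

How it is judged:
On the way:
1. the dish is held clear of the stand, lifted at least 4 cm, before it is turned towards the lantern (height (world z) of dish_mid above 0.098 m and contact force between dish and stand below 0.05 N and contact force between the fingers and dish above 1 N and x of lantern_mid in the frame of dish below 0.13 m and horizontal distance between dish_mid and stand below 0.06 m), for 0.1 s.
At the end, for the whole second after the job is handed in: Fingers alone hold the dish 4-14 cm above the stand, within 5 cm of its axis, still, level within 4.5 deg; the tab's line passes within 4.5 cm of the lantern's axis (12 deg); the ball rests within 12 mm of the middle; bystanders within 2 cm of their starts (x of lantern_mid in the frame of dish above 0.1 m and y of lantern_mid in the frame of dish between -0.045 and 0.045 m and height (world z) of dish_mid between 0.098 and 0.198 m and horizontal distance between dish_mid and stand below 0.05 m and angle between dish's own z axis and vertical below 0.08 rad and horizontal distance between ball_center and dish_mid below 0.012 m and z of ball_center in the frame of dish_mid below 0.022 m and linear speed of dish below 0.02 m/s and angular speed of dish below 0.15 rad/s and contact force between the fingers and dish above 1 N and contact force between dish and stand below 0.05 N and distance of each of lantern_mid, bottle, pad_green, pad_black, pad_yellow, pad_red, offcut from where it was at the start of the episode below 0.02 m); the arm keeps its last pose, push and grip.
It fails at once if the ball rolls beyond the blue ring (28 mm from the middle) (horizontal distance between ball_center and dish_mid above 0.03 m).
It fails at once if the dish is tipped more than about 11 deg (angle between dish's own z axis and vertical above 0.2 rad).
It fails at once if a bystander is pushed more than 2 cm or knocked over (distance of any of lantern_mid, bottle, pad_green, pad_black, pad_yellow, pad_red, offcut from where it was at the start of the episode above 0.02 m or angle between any of lantern_mid, bottle, pad_green, pad_black, pad_yellow, pad_red, offcut's own z axis and vertical above 0.4 rad).
It also fails if it takes over 38 s, if anything falls off the work surface, if the arm or the gripper's body presses on something with over 40 N, if the wrist force passes 120 N, or if a joint passes its speed limit or range.

## Robot

A 6-joint arm with a two-finger parallel gripper is mounted at the origin on the work surface. World frame = base frame: x ahead of the robot, y to its left, z up, the work surface at z = 0. Lengths are in m, angles in rad, forces in N, time in s.
With the tool pointing down it reaches from about 0.275 to 0.85 m from the base axis. Payload 19 kg.
Tool frame: the origin (TCP) lies on the centre line of the jaws, within the pads' length; the fingertips stand 19 mm ahead of it and the grasp point (between the pads) is the TCP; z points along the fingers, y is the line along which they close (so a half turn about z gives the same grasp; the last joint's range is limited). The gripper opens to 85 mm and grips with 20 to 120 N. Pads are 22 mm wide; open, the fingers measure 114 mm over their backs; the gripper's body (76 mm by 85 mm) begins 54 mm behind the grasp point. The pads swing forward as they close: fully open they stand 13 mm farther back than shut.
Start: joints at [-1.469, 0.15, 1.437, -0, 1.554, -0.134], TCP at [0.134, -0.559, 0.25] pointing down, gripper open.
Joint ranges: [-2.8, 2.8], [-0.68, 2.1], [0.12, 2.68], [-1.39, 4.53], [0.16, 2.79], [-2.81, 2.81]. Speed limits (rad/s): [1.89, 1.89, 2.22, 3.01, 3.01, 3.01].

## Interface

Orientations are given as a rotation vector (axis times angle).
In Python, from rig import * gives the robot as it stands.
- The arm moves only by the tool play_rows, never from a script. Its argument "moves" is a list of rows, each a list of 7 numbers: the turn, a rotation vector about the tool's x, y, z in degrees, then the shift along the tool's x, y, z in m, then the finger opening in m, from 0 to 0.0854. In form: [[rx, ry, rz, dx, dy, dz, jaw], ...]. A call has 1 to 12 rows; each row shifts and turns the commanded pose from where the row before left it, along the tool's axes as they then stand; what a row does not reach is not made up. A row lasts 1/10 s, in which the tool goes at most 50 mm and 8.59 degrees, less where a joint would pass 70% of its speed; a pose out of reach is approached as far as the arm can. A call with a gripper value outside its range is refused whole. The fingers move at their own pace and stop on an object; the grip force is fixed at half the most. Time passes only in rows, so rows that do not move let the fingers close. It gives the time, the measured TCP pose, the force, the opening and the grip force at its end, in the units of the state.
- observe(): the state, without advancing time (a new reading comes with each control period).
- camera(name): name is "scene" or "top"; returns a dict with "image" (400x640x3 uint8, red, green, blue), "camera_matrix" (3x3 intrinsics, pixels), "k1" (the pictures are not rectified: a ray, as slopes to the right and down, at radius r is drawn at 1 + k1 r^2 times it, then the intrinsics apply), "rvec" (rotation vector, rad) and "tvec" (3), from world to camera coordinates, as OpenCV has them. Camera axes: x right, y down, z forward; pixel columns grow to the right and rows downward; lengths in m; the calibration is good to about 2 mm. A picture is of the moment at which its call begins. There is no depth.
- job_done(): hands the job in; it is judged then, once.
Trained networks look in the newest picture that a camera, given by its name, has taken for a name from the list of things; names that differ only in an ending like _2 or _b are one class to them, and where a whole thing is asked for, a point or a joint stands for the part that bears it (a point fixed in the world has none). Each returns a list of dicts, best first, with "p" (0 to 1); they miss things now and then, are a little off and sometimes report something else, mostly with a low value. They report only what shows in the picture. A call takes as long as a camera call. They do not tell look-alikes from the thing itself.
- look_for(camera, label): "box" ([left, top, right, bottom] as shares, 0 to 1, of the picture: columns of its width, rows of its height, round what is visible of it).
- silhouettes(camera, label): "region" (400x640 bool, what is visible of it) and "box" ([left, top, right, bottom] as shares, 0 to 1, of the picture: columns of its width, rows of its height, round what is visible of it).
The state is a dict: "t": time; "joint_positions": joint angles; "dq": joint speeds; "joint_efforts": joint torques, N m; "eef_pos": TCP position; "eef_rot": TCP orientation; "contact_force": force on the tool from outside, world axes, zero at the start; "wrist_torque": the same for the moment, N m; "finger_gap": finger opening in m; "finger_force": force on a finger pad.
Only numpy, scipy, OpenCV 4.12 (cv2) and the standard library are available. Lean on these libraries where they do the work, as an engineer would, in place of code of your own. Each camera call takes 0.05 s, during which the arm holds its last target. There are 200 camera calls.

## Working session

There is one attempt and no reset: what is moved stays moved. The work goes in short steps, Python scripts to look and compute and a tool call to move; the robot and the scene stay as the last step left them, time stands still between calls to the robot, and variables do not carry over. Pictures are saved under pics/ and viewed, at most 10 in all, crops included, and the job is handed in when it is done.

Besides the shell and the picture viewer there is one more tool, called as name(argument=value, ...) on one line, values as JSON. play_rows: Moves the arm, as the interface text tells. Its arguments: {"type":"object","properties":{"moves":{"type":"array","items":{"type":"array","items":{"type":"number"}}}},"required":["moves"]}

```bash
mkdir -p pics; cat > h.py <<'E'
from rig import *
import numpy as np, cv2
from scipy.spatial.transform import Rotation as R
def ray(c,u,v):
    K=np.array(c["camera_matrix"]);x=(u-K[0,2])/K[0,0];y=(v-K[1,2])/K[1,1]
    rd=np.hypot(x,y);r=rd
    for _ in range(20): r=rd/(1+c["k1"]*r*r)
    s=r/rd if rd>0 else 1
    M=R.from_rotvec(np.ravel(c["rvec"])).as_matrix();t=np.ravel(c["tvec"])
    return -M.T@t, M.T@np.array([x*s,y*s,1])
def atz(c,u,v,z):
    o,d=ray(c,u,v);return o+d*(z-o[2])/d[2]
def proj(c,P):
    M=R.from_rotvec(np.ravel(c["rvec"])).as_matrix();p=M@np.array(P)+np.ravel(c["tvec"])
    x,y=p[:2]/p[2];f=1+c["k1"]*(x*x+y*y);K=np.array(c["camera_matrix"])
    return K[0,0]*x*f+K[0,2],K[1,1]*y*f+K[1,2]
E
python3 - <<'E'
from h import *
ims=[]
for n in("scene","top"):
    c=camera(n);im=c["image"][:,:,::-1].copy();cv2.imwrite(f"pics/{n}0.png",im)
    print(n,ray(c,320,200))
    for l in("dish","dish_grip","dish_tab","ball_center","lantern_mid","stand","bottle"):
        for d in look_for(n,l)[:3]:
            print(l,round(d["p"],2),np.round(np.array(d["box"])*[640,400,640,400]))
print(observe())
E
```

```text
scene (array([1.03462209, 0.07234752, 0.85219909]), array([-0.52135366, -0.08167411, -0.84969181]))
dish 0.81 [396.  98. 450. 151.]
dish 0.77 [319. 165. 403. 241.]
dish 0.6 [123. 137. 223. 239.]
dish_grip 0.9 [398. 103. 448. 151.]
dish_grip 0.81 [119. 136. 226. 237.]
dish_grip 0.59 [322. 164. 403. 243.]
dish_tab 0.96 [396.  99. 449. 149.]
dish_tab 0.96 [122. 134. 231. 236.]
dish_tab 0.7 [321. 162. 402. 245.]
ball_center 0.63 [353. 191. 364. 204.]
ball_center 0.38 [358. 275. 388. 312.]
lantern_mid 0.73 [254. 139. 289. 194.]
stand 0.8 [330. 218. 385. 239.]
bottle 0.74 [436. 215. 479. 263.]
top (array([ 0.47014689, -0.01950926,  1.1421868 ]), array([ 0.06836633,  0.01917588, -0.99751187]))
dish 0.98 [425. 153. 524. 250.]
dish 0.84 [246. 154. 325. 234.]
dish 0.75 [191. 283. 249. 340.]
dish_grip 0.86 [422. 153. 522. 246.]
dish_grip 0.74 [244. 156. 323. 239.]
dish_grip 0.69 [193. 287. 247. 344.]
dish_tab 0.92 [423. 153. 521. 246.]
dish_tab 0.75 [242. 153. 324. 238.]
dish_tab 0.58 [191. 286. 250. 341.]
ball_center 0.53 [282. 203. 290. 209.]
lantern_mid 0.78 [361. 217. 397. 250.]
lantern_mid 0.17 [257. 103. 283. 128.]
bottle 0.87 [177. 153. 213. 186.]
{'t': 0.8, 'joint_positions': array([-1.46898794e+00,  1.50452870e-01,  1.43735819e+00, -2.24096128e-06,
        1.55377948e+00, -1.33997566e-01]), 'dq': array([-0.00050655, -0.00066531,  0.00048086, -0.001341  ,  0.00227976,
       -0.00131399]), 'joint_efforts': array([-5.45821153e-03, -7.12729883e+01, -5.71028316e+01, -1.08668155e-03,
        1.30211338e-03, -5.83593828e-05]), 'eef_pos': array([ 0.13431572, -0.55908161,  0.25031425]), 'eef_rot': array([ 3.11978005e+00,  3.69545361e-01, -3.57261719e-06]), 'contact_force': array([1.07877872, 0.20293551, 0.1637138 ]), 'wrist_torque': array([0.03269353, 0.01263611, 0.00833891]), 'finger_force': 0.0, 'finger_gap': 0.08543514355216326}
```

View pics/scene0.png

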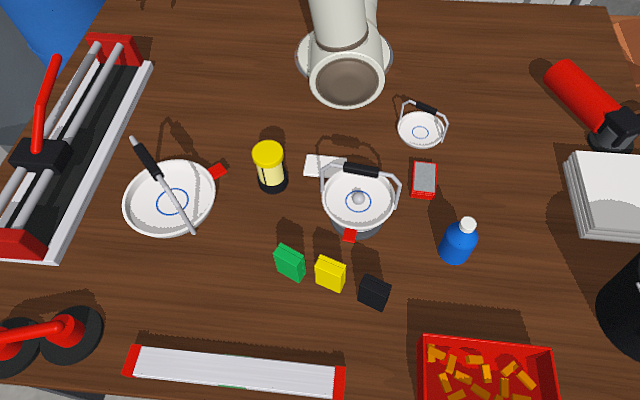

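View pics/top0.png

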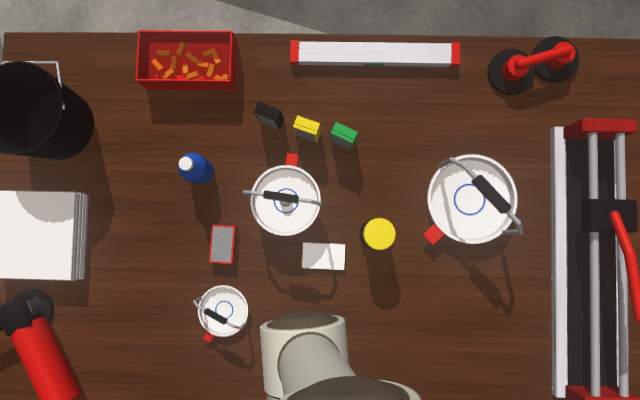

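The intended dish is the one at top (285,200), scene (358,198). It is mid-sized, stands on the stand with the ball, and sits between the lantern and the bottle. The look-alikes are the larger dish at top (472,199) and the smaller one at (222,310). I'll measure the sizes and confirm in a crop.

```bash
python3 - <<'E'
from h import *
from scipy.optimize import least_squares
cs=camera("scene");ct=camera("top")
for n,(a,b) in {"mid":((250,200),(321,200)),"big":((427,199),(518,199)),"small":((198,311),(248,311))}.items():
    print(n,np.linalg.norm(atz(ct,*a,.078)-atz(ct,*b,.078)))
sil={}
for l in("lantern_mid","bottle"):
    for n,c,z in(("top",ct,.118),):
        b=np.array(look_for(n,l)[0]["box"])*[640,400,640,400];print(l,atz(c,(b[0]+b[2])/2,(b[1]+b[3])/2,z))
# colour masks near the dish
def mask(c,f,box):
    im=c["image"].astype(int);m=np.zeros(im.shape[:2],bool);x0,y0,x1,y1=box;m[y0:y1,x0:x1]=f(im)[y0:y1,x0:x1]
    ys,xs=np.nonzero(m);return xs.mean(),ys.mean(),xs,ys
red=lambda i:(i[...,0]>120)&(i[...,1]<80)&(i[...,2]<80)
blk=lambda i:(i.max(2)<70)
rt=mask(ct,red,(275,148,305,170));rs=mask(cs,red,(335,222,365,248))
gt=mask(ct,blk,(260,188,302,208));gs=mask(cs,blk,(340,160,382,180))
print("tab",rt[:2],rs[:2],"grip",gt[:2],gs[:2],len(gt[2]),len(gs[2]))
def tri(a,b):
    o1,d1=ray(ct,*a);o2,d2=ray(cs,*b);A=np.c_[d1,-d2];s=np.linalg.lstsq(A,o2-o1,rcond=None)[0]
    return (o1+d1*s[0]+o2+d2*s[1])/2,np.linalg.norm(o1+d1*s[0]-o2-d2*s[1])
T=tri(rt[:2],rs[:2]);G=tri(gt[:2],gs[:2]);print(T,G)
# grip axis at z~.18
for c,g in((ct,gt),(cs,gs)):
    P=np.array([atz(c,x,y,.178)[:2] for x,y in zip(g[2],g[3])]);w,v=np.linalg.eigh(np.cov(P.T));print("axis",np.degrees(np.arctan2(v[1,1],v[0,1]))%180,P.mean(0),np.sqrt(12*w))
im=ct["image"][140:260,165:415,::-1];cv2.imwrite("pics/c1.png",cv2.resize(im,None,fx=3,fy=3,interpolation=cv2.INTER_CUBIC))
# white rim ellipse check
print(atz(ct,285.5,200.5,.078),"proj dish rim centre check")
E
```

```text
mid 0.1572388348818593
big 0.19931147740279714
small 0.11018458527680958
lantern_mid [ 0.47471133 -0.12805213  0.118     ]
bottle [0.59853188 0.27267636 0.118     ]
tab (np.float64(291.45), np.float64(158.80714285714285)) (np.float64(349.14444444444445), np.float64(235.14444444444445)) grip (np.float64(280.43859649122805), np.float64(196.33333333333334)) (np.float64(361.17929292929296), np.float64(168.72979797979798)) 228 396
(array([0.6342505 , 0.06617394, 0.07413182]), np.float64(0.0006356502140083731)) (array([0.5421541 , 0.07846005, 0.17767133]), np.float64(2.761435691510231e-05))
axis 82.065553507228 [0.54213108 0.0784554 ] [0.01334395 0.06832403]
axis 85.05426638316773 [0.54235388 0.07838757] [0.02740347 0.06945735]
[0.54056745 0.07716109 0.078     ] proj dish rim centre check
```

View pics/c1.png

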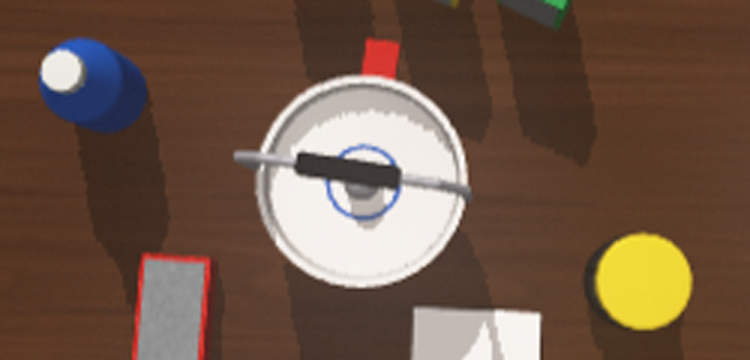

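Confirmed in the crop: the mid dish has a 157 mm rim, the ball and the stand. The look-alikes measure 199 mm and 110 mm. Its middle is at about (0.541, 0.078), the tab yaw is −7.5° and the grip height is 0.177. The lantern is at (0.475, −0.128), so the final yaw is about −108°. Moving above it now.

play_rows(moves=[[0, 0, 0, 0.0136, -0.0131, -0.001, 0.0854], [0, 0, 0, 0.0272, -0.0262, -0.001, 0.0854], [0, 0, 0, 0.0272, -0.0262, -0.001, 0.0854], [0, 0, 0, 0.0272, -0.0262, -0.001, 0.0854], [0, 0, 0, 0.0272, -0.0262, -0.001, 0.0854], [0, 0, 0, 0.0272, -0.0262, -0.001, 0.0854], [0, 0, 0, 0.0272, -0.0262, -0.001, 0.0854], [0, 0, 0, 0.0272, -0.0262, -0.001, 0.0854], [0, 0, 0, 0.0272, -0.0262, -0.001, 0.0854], [0, 0, 0, 0.0272, -0.0262, -0.001, 0.0854], [0, 0, 0, 0.0272, -0.0262, -0.001, 0.0854], [0, 0, 0, 0.0272, -0.0262, -0.001, 0.0854]])

```text
t: 2.2
eef_pos: [0.3684, -0.1909, 0.2625]
eef_rot: [3.119, 0.37, 0.001]
contact_force: [1.2, -0.6, -0.7]
finger_gap: 0.0854
finger_force: 0.0
```

play_rows(moves=[[0, 0, 0, 0.0272, -0.0262, -0.001, 0.0854], [0, 0, 0, 0.0272, -0.0262, -0.001, 0.0854], [0, 0, 0, 0.0272, -0.0262, -0.001, 0.0854], [0, 0, 0, 0.0272, -0.0262, -0.001, 0.0854], [0, 0, 0, 0.0272, -0.0262, -0.001, 0.0854], [0, 0, 0, 0.0272, -0.0262, -0.001, 0.0854], [0, 0, 0, 0.0272, -0.0262, -0.001, 0.0854], [0, 0, 0, 0.0272, -0.0262, -0.001, 0.0854], [0, 0, 0, 0.0136, -0.0131, 0, 0.0854]])

```text
t: 3.1
eef_pos: [0.5412, 0.0804, 0.2703]
eef_rot: [-3.119, -0.372, -0.0]
contact_force: [-0.1, -0.1, 0.3]
finger_gap: 0.0857
finger_force: 0.0
```

play_rows(moves=[[0, 0, -7, 0, 0, 0, 0.0854], [0, 0, -7, 0, 0, 0, 0.0854], [0, 0, -7, 0, 0, 0, 0.0854], [0, 0, -7, 0, 0, 0, 0.0854], [0, 0, -7, 0, 0, 0, 0.0854], [0, 0, -7, 0, 0, 0, 0.0854], [0, 0, -7, 0, 0, 0, 0.0854], [0, 0, -7, 0, 0, 0, 0.0854], [0, 0, -7, 0, 0, 0, 0.0854], [0, 0, -6, 0, 0, 0, 0.0854], [0, 0, 0, 0, 0, 0, 0.0854]])

```text
t: 4.2
eef_pos: [0.5403, 0.078, 0.2705]
eef_rot: [-2.359, -2.074, -0.0]
contact_force: [-0.2, -0.7, -0.2]
finger_gap: 0.0854
finger_force: 0.0
```

```bash
python3 - <<'E'
from h import *
o=observe();M=R.from_rotvec(o["eef_rot"]).as_matrix();print(o["t"],o["eef_pos"],o["joint_positions"].round(3));print(M.round(4))
print("yaw x",np.degrees(np.arctan2(M[1,0],M[0,0])),"shift to above grip",M.T@(np.array([.5418,.078,.176])-o["eef_pos"]))
cs=camera("scene");cv2.imwrite("pics/s2.png",cv2.resize(cs["image"][60:260,240:500,::-1],None,fx=3,fy=3,interpolation=cv2.INTER_CUBIC))
E
```

```text
4.2 [0.54030919 0.07797283 0.27045676] [0.002 0.084 1.471 0.    1.587 0.131]
[[ 1.281e-01  9.918e-01  1.000e-04]
 [ 9.918e-01 -1.281e-01  2.000e-04]
 [ 2.000e-04  0.000e+00 -1.000e+00]]
yaw x 82.63928147764294 shift to above grip [0.00020088 0.00147203 0.09445684]
```

View pics/s2.png

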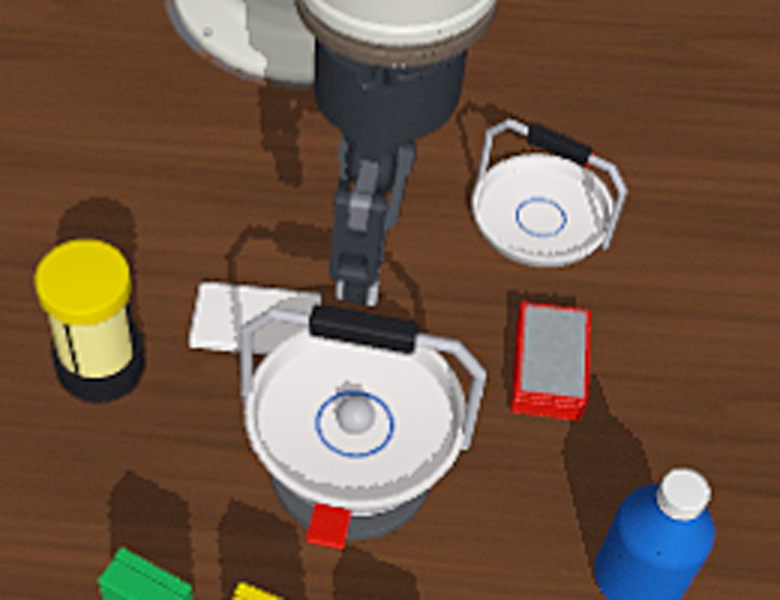

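Arm is above the grip and aligned, yaw 82.6° against a target of 82.5°. Descending 96 mm.

play_rows(moves=[[0, 0, 0, 0, 0.0015, 0.008, 0.0854], [0, 0, 0, 0, 0, 0.012, 0.0854], [0, 0, 0, 0, 0, 0.012, 0.0854], [0, 0, 0, 0, 0, 0.012, 0.0854], [0, 0, 0, 0, 0, 0.012, 0.0854], [0, 0, 0, 0, 0, 0.012, 0.0854], [0, 0, 0, 0, 0, 0.012, 0.0854], [0, 0, 0, 0, 0, 0.01, 0.0854], [0, 0, 0, 0, 0, 0.006, 0.0854], [0, 0, 0, 0, 0, 0, 0.0854]])

```text
t: 5.25
eef_pos: [0.5421, 0.0773, 0.1735]
eef_rot: [-2.361, -2.071, 0.001]
contact_force: [-0.3, 0.0, 0.3]
finger_gap: 0.0852
finger_force: 0.0
```

play_rows(moves=[[0, 0, 0, 0, 0, 0, 0.07], [0, 0, 0, 0, 0, 0, 0.06], [0, 0, 0, 0, 0, 0, 0.05], [0, 0, 0, 0, 0, 0, 0.04], [0, 0, 0, 0, 0, 0, 0.032], [0, 0, 0, 0, 0, 0, 0.027], [0, 0, 0, 0, 0, 0, 0.024], [0, 0, 0, 0, 0, 0, 0.021], [0, 0, 0, 0, 0, 0, 0.019], [0, 0, 0, 0, 0, 0, 0.018], [0, 0, 0, 0, 0, 0, 0.017], [0, 0, 0, 0, 0, 0, 0.016]])

```text
t: 6.45
eef_pos: [0.5421, 0.0774, 0.1743]
eef_rot: [-2.361, -2.071, 0.001]
contact_force: [-3.2, 0.7, 1.6]
finger_gap: 0.0163
finger_force: 1.6
```

play_rows(moves=[[0, 0, 0, 0, 0, 0, 0.014], [0, 0, 0, 0, 0, 0, 0.012], [0, 0, 0, 0, 0, 0, 0.008], [0, 0, 0, 0, 0, 0, 0.004], [0, 0, 0, 0, 0, 0, 0], [0, 0, 0, 0, 0, 0, 0]])

```text
t: 7.05
eef_pos: [0.5421, 0.0774, 0.1744]
eef_rot: [-2.361, -2.072, 0.0]
contact_force: [-4.9, -0.2, 4.9]
finger_gap: 0.015
finger_force: 58.5
```

```bash
python3 - <<'E'
from h import *
o=observe();print({k:o[k] for k in("t","eef_pos","contact_force","wrist_torque","finger_gap","finger_force")})
cs=camera("scene");cv2.imwrite("pics/s3.png",cv2.resize(cs["image"][60:260,240:500,::-1],None,fx=3,fy=3,interpolation=cv2.INTER_CUBIC))
E
```

```text
{'t': 7.05, 'eef_pos': array([0.54214773, 0.07738111, 0.17442876]), 'contact_force': array([-4.94750717, -0.1795258 ,  4.90403113]), 'wrist_torque': array([0.07948414, 0.90507707, 0.04394408]), 'finger_gap': 0.01501630083047366, 'finger_force': 58.52876901626587}
```

View pics/s3.png

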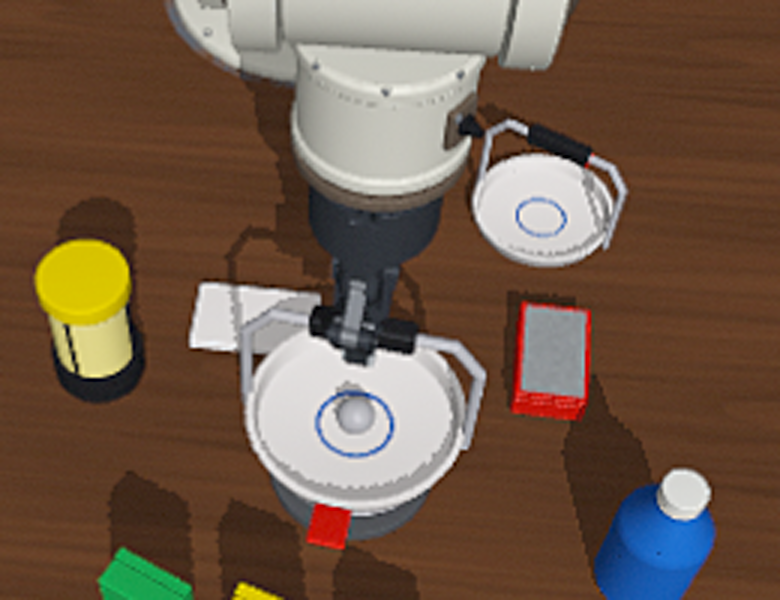

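The fingers hold the grip near its middle (force 58 N) and the ball is centred. Lifting gently.

play_rows(moves=[[0, 0, 0, 0, 0, -0.0005, 0], [0, 0, 0, 0, 0, -0.001, 0], [0, 0, 0, 0, 0, -0.0015, 0], [0, 0, 0, 0, 0, -0.002, 0], [0, 0, 0, 0, 0, -0.0025, 0], [0, 0, 0, 0, 0, -0.003, 0], [0, 0, 0, 0, 0, -0.0035, 0], [0, 0, 0, 0, 0, -0.004, 0], [0, 0, 0, 0, 0, -0.0045, 0], [0, 0, 0, 0, 0, -0.0045, 0], [0, 0, 0, 0, 0, -0.0045, 0], [0, 0, 0, 0, 0, -0.0045, 0]])

```text
t: 8.3
eef_pos: [0.5423, 0.0773, 0.2108]
eef_rot: [-2.362, -2.072, -0.0]
contact_force: [0.4, -0.5, -5.5]
finger_gap: 0.0148
finger_force: 58.5
```

play_rows(moves=[[0, 0, 0, 0, 0, -0.0045, 0], [0, 0, 0, 0, 0, -0.0045, 0], [0, 0, 0, 0, 0, -0.0045, 0], [0, 0, 0, 0, 0, -0.0045, 0], [0, 0, 0, 0, 0, -0.0045, 0], [0, 0, 0, 0, 0, -0.0045, 0], [0, 0, 0, 0, 0, -0.004, 0], [0, 0, 0, 0, 0, -0.004, 0], [0, 0, 0, 0, 0, -0.003, 0], [0, 0, 0, 0, 0, -0.002, 0], [0, 0, 0, 0, 0, -0.001, 0], [0, 0, 0, 0, 0, -0.0005, 0]])

```text
t: 9.5
eef_pos: [0.5423, 0.0773, 0.2518]
eef_rot: [-2.362, -2.072, 0.0]
contact_force: [0.1, -0.0, -6.1]
finger_gap: 0.0149
finger_force: 58.5
```

play_rows(moves=[[0, 0, 0, 0, 0, 0, 0], [0, 0, 0, 0, 0, 0, 0], [0, 0, 0, 0, 0, 0, 0], [0, 0, 0, 0, 0, 0, 0], [0, 0, 0, 0, 0, 0, 0]])

```text
t: 10.0
eef_pos: [0.5423, 0.0773, 0.2518]
eef_rot: [-2.362, -2.072, -0.0]
contact_force: [-0.2, 0.3, -6.8]
finger_gap: 0.0153
finger_force: 58.5
```

```bash
python3 - <<'E'
from h import *
o=observe();M=R.from_rotvec(o["eef_rot"]).as_matrix();print(M.round(4));print({k:o[k] for k in("t","eef_pos","contact_force","wrist_torque","finger_gap","finger_force","joint_positions")})
cs=camera("scene");ct=camera("top")
a=cv2.resize(cs["image"][60:260,240:500,::-1],(520,400),interpolation=cv2.INTER_CUBIC);b=cv2.resize(ct["image"][120:280,230:340,::-1],(275,400),interpolation=cv2.INTER_CUBIC)
cv2.imwrite("pics/s4.png",np.hstack([a,b]))
E
```

```text
[[ 1.303e-01  9.915e-01 -1.000e-04]
 [ 9.915e-01 -1.303e-01  1.000e-04]
 [ 1.000e-04 -1.000e-04 -1.000e+00]]
{'t': 10.0, 'eef_pos': array([0.54231774, 0.07731843, 0.25180477]), 'contact_force': array([-0.21152908,  0.26588428, -6.83604199]), 'wrist_torque': array([ 0.02903976,  0.00444865, -0.04766719]), 'finger_gap': 0.015305391840313523, 'finger_force': 58.50601315498352, 'joint_positions': array([9.14548240e-04, 9.32234969e-02, 1.49826644e+00, 7.38859244e-05,
       1.55015365e+00, 1.31618315e-01])}
```

View pics/s4.png

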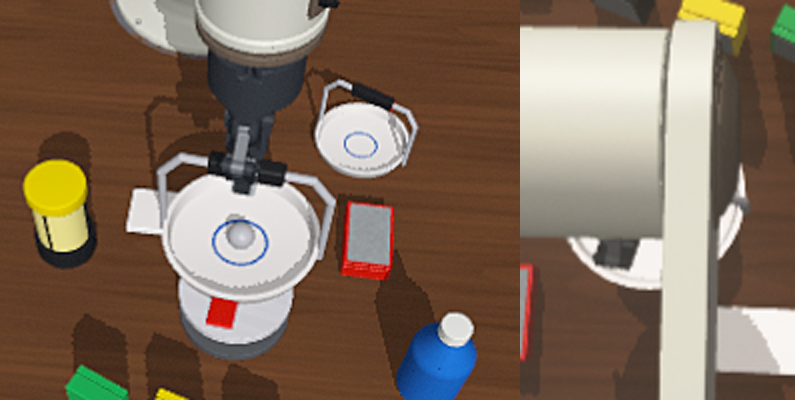

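Lifted 7.7 cm and level, with the ball in the middle of the ring. Now turning +100° about tool z, which is −100° in the world frame.

play_rows(moves=[[0, 0, 0.5, 0, 0, 0, 0], [0, 0, 1, 0, 0, 0, 0], [0, 0, 1.5, 0, 0, 0, 0], [0, 0, 2, 0, 0, 0, 0], [0, 0, 2.5, 0, 0, 0, 0], [0, 0, 3, 0, 0, 0, 0], [0, 0, 3, 0, 0, 0, 0], [0, 0, 3, 0, 0, 0, 0], [0, 0, 3, 0, 0, 0, 0], [0, 0, 3, 0, 0, 0, 0], [0, 0, 3, 0, 0, 0, 0], [0, 0, 3, 0, 0, 0, 0]])

```text
t: 11.3
eef_pos: [0.5423, 0.0773, 0.2518]
eef_rot: [-2.802, -1.421, -0.0]
contact_force: [0.1, 0.5, -6.8]
finger_gap: 0.0153
finger_force: 58.5
```

play_rows(moves=[[0, 0, 3, 0, 0, 0, 0], [0, 0, 3, 0, 0, 0, 0], [0, 0, 3, 0, 0, 0, 0], [0, 0, 3, 0, 0, 0, 0], [0, 0, 3, 0, 0, 0, 0], [0, 0, 3, 0, 0, 0, 0], [0, 0, 3, 0, 0, 0, 0], [0, 0, 3, 0, 0, 0, 0], [0, 0, 3, 0, 0, 0, 0], [0, 0, 3, 0, 0, 0, 0], [0, 0, 3, 0, 0, 0, 0], [0, 0, 3, 0, 0, 0, 0]])

```text
t: 12.5
eef_pos: [0.5423, 0.0773, 0.2518]
eef_rot: [-3.104, -0.486, 0.0]
contact_force: [0.0, 0.1, -6.6]
finger_gap: 0.0152
finger_force: 58.5
```

play_rows(moves=[[0, 0, 3, 0, 0, 0, 0], [0, 0, 3, 0, 0, 0, 0], [0, 0, 3, 0, 0, 0, 0], [0, 0, 3, 0, 0, 0, 0], [0, 0, 3, 0, 0, 0, 0], [0, 0, 3, 0, 0, 0, 0], [0, 0, 3, 0, 0, 0, 0], [0, 0, 3, 0, 0, 0, 0], [0, 0, 3, 0, 0, 0, 0], [0, 0, 2.5, 0, 0, 0, 0], [0, 0, 2, 0, 0, 0, 0], [0, 0, 1.5, 0, 0, 0, 0]])

```text
t: 13.7
eef_pos: [0.5423, 0.0773, 0.2518]
eef_rot: [-3.114, 0.414, -0.0]
contact_force: [0.1, -0.2, -6.9]
finger_gap: 0.0151
finger_force: 58.5
```

play_rows(moves=[[0, 0, 1.5, 0, 0, 0, 0], [0, 0, 0.8, 0, 0, 0, 0], [0, 0, 0.5, 0, 0, 0, 0], [0, 0, 0, 0, 0, 0, 0], [0, 0, 0, 0, 0, 0, 0], [0, 0, 0, 0, 0, 0, 0], [0, 0, 0, 0, 0, 0, 0], [0, 0, 0, 0, 0, 0, 0], [0, 0, 0, 0, 0, 0, 0], [0, 0, 0, 0, 0, 0, 0], [0, 0, 0, 0, 0, 0, 0], [0, 0, 0, 0, 0, 0, 0]])

```text
t: 14.9
eef_pos: [0.5423, 0.0773, 0.2519]
eef_rot: [-3.104, 0.486, -0.0]
contact_force: [-0.7, -0.2, -6.3]
finger_gap: 0.0148
finger_force: 58.5
```

play_rows(moves=[[0, 0, 0, 0, 0, 0, 0], [0, 0, 0, 0, 0, 0, 0], [0, 0, 0, 0, 0, 0, 0], [0, 0, 0, 0, 0, 0, 0], [0, 0, 0, 0, 0, 0, 0], [0, 0, 0, 0, 0, 0, 0], [0, 0, 0, 0, 0, 0, 0], [0, 0, 0, 0, 0, 0, 0], [0, 0, 0, 0, 0, 0, 0], [0, 0, 0, 0, 0, 0, 0]])

```text
t: 15.9
eef_pos: [0.5423, 0.0773, 0.2518]
eef_rot: [-3.104, 0.486, 0.0]
contact_force: [-0.2, -1.0, -6.9]
finger_gap: 0.015
finger_force: 58.5
```

```bash
python3 - <<'E'
from h import *
o=observe();M=R.from_rotvec(o["eef_rot"]).as_matrix();print(M.round(4));print({k:o[k] for k in("t","eef_pos","contact_force","wrist_torque","finger_gap","finger_force","joint_positions")})
y=np.degrees(np.arctan2(M[1,1],M[0,1]));L=np.array([.4747,-.128])-o["eef_pos"][:2];print("tool y yaw",y,"lantern",np.degrees(np.arctan2(L[1],L[0])))
cs=camera("scene");ct=camera("top");z=.05+.077
im=cs["image"][60:260,200:460,::-1];cv2.imwrite("pics/s5.png",cv2.resize(im,None,fx=3,fy=3,interpolation=cv2.INTER_CUBIC))
m=o["eef_pos"][:2]
print("expected ball px",proj(cs,[*m,z+.022]),"crop",3*(np.array(proj(cs,[*m,z+.022]))-[200,60]))
a=np.radians(y);print("expected tab",3*(np.array(proj(cs,[m[0]+.092*np.cos(a),m[1]+.092*np.sin(a),z+.025]))-[200,60]))
i=cs["image"].astype(int);r=(i[...,0]>110)&(i[...,1]<80)&(i[...,2]<80);r[:, :290]=0;r[:,400:]=0;r[:150]=0;r[230:]=0
ys,xs=np.nonzero(r);print("red",len(xs),3*(xs.mean()-200),3*(ys.mean()-60))if len(xs) else 0
E
```

```text
[[ 9.522e-01 -3.056e-01 -0.000e+00]
 [-3.056e-01 -9.522e-01  1.000e-04]
 [-0.000e+00 -1.000e-04 -1.000e+00]]
{'t': 15.9, 'eef_pos': array([0.5423283 , 0.0773084 , 0.25181121]), 'contact_force': array([-0.24825013, -0.99320974, -6.91622757]), 'wrist_torque': array([-0.03741944,  0.07217066, -0.02467722]), 'finger_gap': 0.014988649901798061, 'finger_force': 58.51207494735718, 'joint_positions': array([8.82081927e-04, 9.32170679e-02, 1.49826053e+00, 9.88286722e-05,
       1.55013265e+00, 1.88221763e+00])}
tool y yaw -107.792704122219 lantern -108.23181218804109
expected ball px (np.float64(359.78926961087575), np.float64(177.24045892786958)) crop [479.36780883 351.72137678]
expected tab [353.02473536 304.67502541]
red 123 351.1707317073171 308.17073170731703
```

View pics/s5.png

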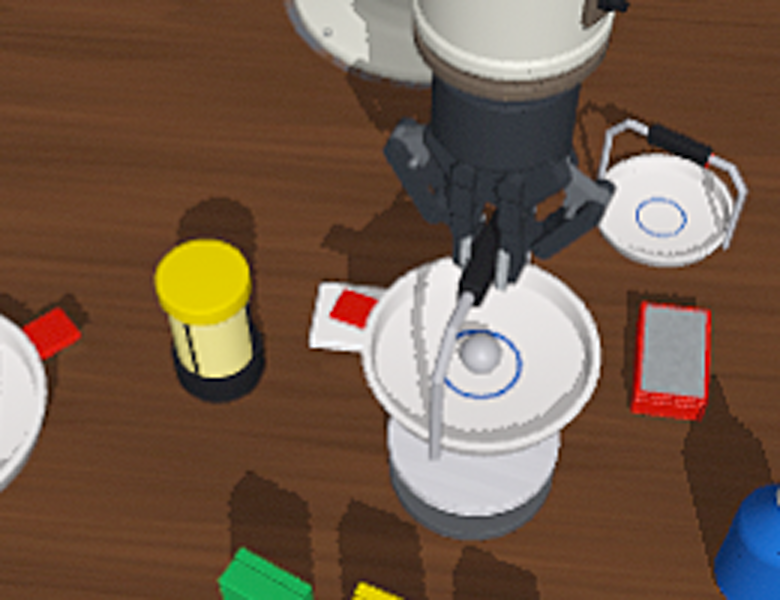

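In the crop the ball is at (481,352) and I expected (479,352). The tab is at (351,308) against an expected (353,305), and points at the lantern within 1°. Nothing else has moved, so I'm handing in.

```bash
python3 -c "
from rig import *
print(job_done())"
```

```text
the job is handed in; nothing more can be done
None
```

I handed the job in at about 16 s (no verdict came back): the dish is held level, still gripped, about 7.7 cm above its stand, its tab turned to within about 1° of the lantern, the ball is centred in the ring, and in the last picture nothing else had visibly moved.

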